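Set up the illustrator's inking corner

TASK

Get the drawing desk ready for inking: seat each of the three ink bottles upright in the weighted stand whose well matches it in shape and size (all the way down on the well's floor), setting them down gently, and lay the loose wash brush centred along the porcelain brush rest, lying in both of its notches. Leave the water glass standing where it is.

Things in the scene. Friction and masses are not known exactly. Their poses are not given: they have to be found in the camera images.
- bottle_small_mid (a point): Narrow round amber ink bottle with black cap, standing on the desk. Straight round body 36 mm in diameter from the base up to 54 mm, then shoulder and a 24 mm cap; total height 86 mm; about 0.1 kg. The point is on its axis, half-way up (43 mm above its base); z is up along the axis. Belongs in stand_small.
- bottle_large_mid (a point): Wide round amber ink bottle with black cap, standing on the desk. Straight round body 56 mm in diameter from the base up to 58 mm, then shoulder and a 39 mm cap; total height 90 mm; about 0.22 kg. The point is on its axis, half-way up (45 mm above its base); z is up along the axis. Belongs in stand_large.
- bottle_square_mid (a point): Square amber ink bottle with black cap, standing on the desk. Straight square body 46 x 46 mm from the base up to 58 mm, then a 31 mm round cap; total height 88 mm; about 0.18 kg. The point is on its axis, half-way up (44 mm above its base); x and y are square to its flat sides, z is up. Belongs in stand_square, turned so that its sides are parallel to the well's.
- stand_small_well (a point): Heavy wooden bottle stand, fixed to the desk, a block 88 x 88 mm and 24 mm high with a round well 46 mm in diameter and 19 mm deep in its middle. The point is the centre of the well's floor, 5 mm above the desk.
- stand_large_well (a point): Heavy wooden bottle stand, fixed to the desk, a block 88 x 88 mm and 24 mm high with a round well 68 mm in diameter and 19 mm deep in its middle. The point is the centre of the well's floor, 5 mm above the desk.
- stand_square_well (a point): Heavy wooden bottle stand, fixed to the desk, a block 88 x 88 mm and 24 mm high with a square well 58 x 58 mm and 19 mm deep in its middle. The point is the centre of the well's floor, 5 mm above the desk; x and y are parallel to the well's sides.
- brush_mid (a point): Wash brush lying on the desk, 181 mm long, about 40 g: hexagonal dark handle 11 mm across flats, round steel ferrule 11 mm thick, black tuft. The point is on its axis in the middle of its length, on the handle, a few mm from the balance point and 5.5 mm above the desk; x runs along the brush, the tuft at +x.
- brush_rest_saddle (a point): White porcelain rest, fixed: two upright cheeks 12 mm thick, 64 mm wide, 90 mm apart (centres), joined by low bars. Each has a flat notch 32 mm wide, its floor 36 mm above the desk, between round horns that rise to 44 mm. The point is midway between the cheeks at notch-floor height; x runs from cheek to cheek, along which the brush lies (either way round), its axis then 5.5 mm above the point.
- glass: Empty water glass standing on the desk among the things, 72 mm in diameter at the rim, 95 mm high; not to be moved or knocked over. Origin at the centre of its underside.
Mind the look-alikes: they are no part of the job. What is shaped like the part that bears bottle_small_mid but green or turquoise is not meant.

How it is judged:
At the end, for the whole second after the job is handed in: Each bottle upright (0.12 rad) in its own stand, within 10 mm of the well's centre, base within 4 mm of its floor; brush in both notches (35 mm along, 15 mm across, axis 2 to 10 mm above their floors, 0.3 rad of the rest's direction); all at rest; water glass upright (horizontal distance between bottle_small_mid and stand_small_well below 0.01 m and z of bottle_small_mid in the frame of stand_small_well between 0.039 and 0.047 m and angle between each of bottle_small_mid, bottle_large_mid, bottle_square_mid's own z axis and vertical below 0.12 rad and linear speed of each of bottle_small, bottle_large, bottle_square, brush below 0.03 m/s and horizontal distance between bottle_large_mid and stand_large_well below 0.01 m and z of bottle_large_mid in the frame of stand_large_well between 0.041 and 0.049 m and horizontal distance between bottle_square_mid and stand_square_well below 0.01 m and z of bottle_square_mid in the frame of stand_square_well between 0.04 and 0.048 m and x of brush_mid in the frame of brush_rest_saddle between -0.035 and 0.035 m and y of brush_mid in the frame of brush_rest_saddle between -0.015 and 0.015 m and z of brush_mid in the frame of brush_rest_saddle between 0.002 and 0.01 m and angle between the x axis of brush_mid and the x axis of brush_rest_saddle, either way round below 0.3 rad and angle between glass's own z axis and vertical below 0.2 rad); the robot touches nothing.
It fails at once if the water glass is pushed more than 25 mm or tipped (distance of glass from where it was at the start of the episode above 0.025 m or angle between glass's own z axis and vertical above 0.35 rad).
It fails at once if a bottle is pressed or knocked hard against a stand (more than 80 N) (contact force between any of bottle_small, bottle_large, bottle_square and stand_small above 80 N or contact force between any of bottle_small, bottle_large, bottle_square and stand_large above 80 N or contact force between any of bottle_small, bottle_large, bottle_square and stand_square above 80 N).
It fails at once if a bottle is let fall (from more than about 12 mm) instead of being set down ((contact force between the fingers and bottle_small below 0.2 N and linear speed of bottle_small above 0.5 m/s) or (contact force between the fingers and bottle_large below 0.2 N and linear speed of bottle_large above 0.5 m/s) or (contact force between the fingers and bottle_square below 0.2 N and linear speed of bottle_square above 0.5 m/s)).
It also fails if it takes over 122 s, if anything falls off the work surface, if the arm or the gripper's body presses on something with over 40 N, if the wrist force passes 120 N, or if a joint passes its speed limit or range.

ROBOT

A 7-joint arm with a two-finger parallel gripper is mounted at the origin on the work surface. World frame = base frame: x ahead of the robot, y to its left, z up, the work surface at z = 0. Lengths are in m, angles in rad, forces in N, time in s.
With the tool pointing down it reaches from about 0.4 to 0.85 m from the base axis. Payload 10.4 kg.
Tool frame: the origin (TCP) lies where the fingers leave the gripper's body, on its centre line; the fingertips stand 73 mm ahead of it and the grasp point (between the pads) lies 54 mm ahead of it; z points along the fingers, y is the line along which they close (so a half turn about z gives the same grasp; the last joint's range is limited). The gripper opens to 85 mm and grips with 20 to 120 N. Pads are 22 mm wide; open, the fingers measure 114 mm over their backs; the gripper's body (76 mm by 85 mm) begins 54 mm behind the grasp point. The pads swing forward as they close: fully open they stand 13 mm farther back than shut.
Start: joints at [-1.365, 0.332, -0.065, 1.46, 0.022, 1.35, -0.088], TCP at [0.142, 0.609, 0.304] pointing down, gripper open.
Joint ranges: [-2.6, 2.6], [-0.5, 2.12], [-1.47, 1.34], [0.16, 2.42], [-1.27, 4.41], [0.06, 2.06], [-2.6, 2.6]. Speed limits (rad/s): [2.22, 2.22, 2.79, 2.79, 3.14, 3.14, 3.14].

INTERFACE

Orientations are given as a unit quaternion [x, y, z, w].
In Python, from workcell import manip, camera gives the robot as it stands. The module is installed in compiled form; this text tells all that it offers.
- The arm moves only by the shell command python3 -m creep 'ROWS' [OPENING] [FORCE]. ROWS is JSON, a list of rows, each a list of 2 entries, a list of its own where there are three numbers: the shift along the tool's x, y, z in mm, then the turn about the tool's z in rad. In form: [[[tx, ty, tz], twist], ...]. A call has 1 to 5 rows; each row is the pose to reach, as a shift and turn from the pose commanded when the call began, along the tool's axes at that moment; what a row does not reach only later rows make up. A row lasts 1/12 s, in which the tool goes at most 41.7 mm and 7.16 degrees, less where a joint would pass 70% of its speed; a pose out of reach is approached as far as the arm can. A call with a gripper value outside its range is refused whole. OPENING is the opening, from 0 (shut) to 1 (fully open), set as the call begins (- or left out, the last holds). The fingers move at their own pace and stop on an object; FORCE is the grip in N (left out, the last holds). Time passes only in rows, so rows that repeat a pose let the fingers close. It gives the time, the measured TCP pose, the force, the opening and the grip force at its end, in the units of the state.
- manip.get_obs(): the state, without advancing time (a new reading comes with each control period).
- camera(name): name is "scene" or "top" or "wrist"; returns a dict with "pixels" (400x640x3 uint8, red, green, blue), "z_map" (400x640 float32, m along the optical axis (not along the pixel's ray), 0 where there is no reading), "fx", "fy", "cx", "cy" (pixels), "extrinsics" (4x4, takes a point from world to camera coordinates). Camera axes: x right, y down, z forward; pixel columns grow to the right and rows downward; lengths in m; the calibration is good to about 2 mm. A picture is of the moment at which its call begins.
- manip.hand_in(): hands the job in; it is judged then, once.
The state is a dict: "clock": time; "joint_pos": joint angles; "joint_velocities": joint speeds; "tau": joint torques, N m; "position": TCP position; "ee_rot": TCP orientation; "ft_force": force on the tool from outside, world axes, zero at the start; "torque": the same for the moment, N m; "grip_width": opening from 0.0 (shut) to 1.0 (fully open); "grasp_force": force on a finger pad.
Only numpy, scipy, OpenCV 4.12 (cv2) and the standard library are available. Lean on these libraries where they do the work, as an engineer would, in place of code of your own. Each camera call takes 0.05 s, during which the arm holds its last target. There are 200 camera calls.

## Working session

There is one attempt and no reset: what is moved stays moved. The work goes in short steps, Python scripts to look and compute and a shell command to move; the robot and the scene stay as the last step left them, time stands still between calls to the robot, and variables do not carry over. Pictures are saved under pics/ and viewed, at most 14 in all, crops included, and the job is handed in when it is done.

```bash
mkdir -p pics; cat > h.py <<'E'
import numpy as np, cv2
from workcell import manip, camera
from scipy.spatial.transform import Rotation as R
def snap(n,f):
    c=camera(n); cv2.imwrite('pics/'+f,cv2.cvtColor(c['pixels'],cv2.COLOR_RGB2BGR)); np.savez('pics/'+f+'.npz',**c); return c
def cloud(c):
    z=c['z_map'].astype(float); v,u=np.mgrid[:z.shape[0],:z.shape[1]]
    p=np.stack([(u-c['cx'])/c['fx']*z,(v-c['cy'])/c['fy']*z,z],-1)
    E=c['extrinsics']; w=(p-E[:3,3])@E[:3,:3]; w[z==0]=np.nan; return w
def load(f): return dict(np.load('pics/'+f+'.npz'))
E
python3 - <<'E'
from h import *
for n in('scene','top','wrist'):
    c=snap(n,n+'1.png'); print(n,c['fx'],np.round(c['extrinsics'],3).tolist())
o=manip.get_obs(); print(o)
E
```

```text
scene 387.64487218833585 [[-0.163, 0.987, 0.013, 0.104], [0.663, 0.119, -0.739, -0.319], [-0.731, -0.112, -0.674, 1.265], [0.0, 0.0, 0.0, 1.0]]
top 505.8387368304315 [[0.021, -1.0, -0.009, -0.014], [-0.988, -0.02, -0.151, 0.551], [0.151, 0.012, -0.988, 0.983], [0.0, 0.0, 0.0, 1.0]]
wrist 292.58537079684 [[0.228, 0.974, -0.0, -0.623], [0.922, -0.216, 0.321, -0.041], [0.312, -0.073, -0.947, 0.38], [0.0, 0.0, 0.0, 1.0]]
{'clock': 0.15, 'joint_pos': array([-1.36459997,  0.33270263, -0.06468232,  1.4607615 ,  0.02161218,
        1.34991143, -0.0885134 ]), 'joint_velocities': array([ 0.00122058, -0.00036103, -0.00061015, -0.00235609,  0.0008873 ,
        0.00185842, -0.0006312 ]), 'tau': array([ 2.29019379e-04, -6.25821519e+01,  4.87787230e-02, -3.91853070e+01,
        1.62163476e-02,  7.54495530e-03,  5.71568171e-05]), 'position': array([0.14171502, 0.60850101, 0.3033074 ]), 'ee_rot': array([ 1.14153897e-01,  9.93462929e-01, -5.42893701e-04, -2.91387043e-05]), 'ft_force': array([ 0.17507147, -0.12734408, -0.42474687]), 'torque': array([-0.01023194, -0.00168778, -0.0120623 ]), 'grasp_force': 0.0, 'grip_width': 0.994752217908441}
```

View pics/top1.png

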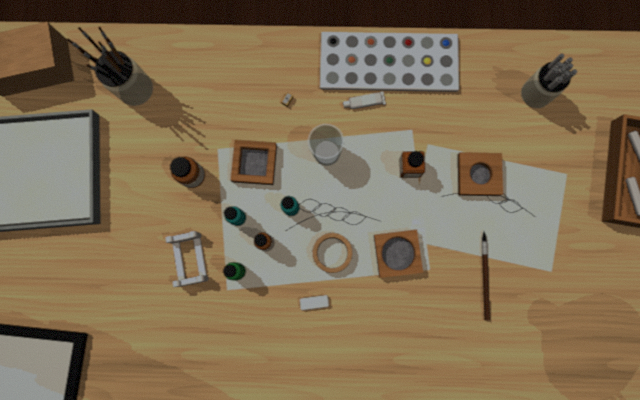

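View pics/scene1.png

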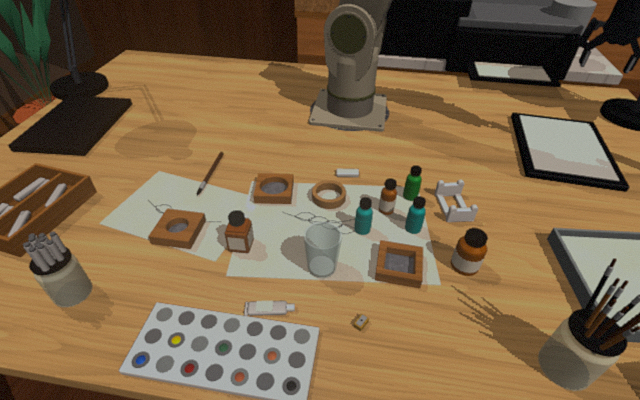

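The top view shows these candidates:
- **Small bottle:** amber at (263,240). The look-alikes are teal at (235,214) and (290,205), and green at (234,270).
- **Other bottles:** large at (185,170), square at (413,163).
- **Stands:** square at (255,162), small at (481,173), large at (399,254). The ring at (333,252) is not a stand.
- **Brush and rest:** loose brush at (486,275), with others in the jars and tray. Rest at (188,260).
- **Glass:** (326,145).

Next I'll measure each one and check the choice in a close crop.

```bash
cat > meas.py <<'E'
from h import *
c=load('top1.png'); w=cloud(c)
def win(u,v,r,z0,z1):
    s=w[v-r:v+r,u-r:u+r].reshape(-1,3); s=s[np.isfinite(s[:,0])]; return s[(s[:,2]>z0)&(s[:,2]<z1)]
def rect(s):
    (a,b),(p,q),t=cv2.minAreaRect((s[:,:2]*1000).astype(np.float32)); return f'c=({a:.0f},{b:.0f}) size {p:.0f}x{q:.0f} ang {t:.1f} n={len(s)} z={np.median(s[:,2])*1000:.0f}'
for n,u,v,r,z0,z1 in [('small cap',263,240,18,.075,.1),('large cap',185,170,25,.083,.1),('sq cap',413,163,22,.08,.1),('sq shoulder',413,163,22,.05,.066),
 ('stand sq',255,162,32,.018,.032),('stand small',481,173,32,.018,.032),('stand large',399,254,34,.018,.032),
 ('brush',486,275,50,.005,.02),('rest',188,260,35,.034,.06),('glass',326,145,30,.08,.12),('ring',333,252,24,.01,.05),
 ('teal1',235,214,16,.06,.12),('teal2',290,205,16,.06,.12),('green',234,270,16,.06,.12)]:
    s=win(u,v,r,z0,z1); print(n, rect(s) if len(s)>3 else len(s))
s=win(486,275,50,.005,.02); print('brush ends',s[s[:,0].argmax()],s[s[:,0].argmin()])
t=cv2.imread('pics/top1.png')
cr=t[120:290,150:320]; cr2=t[120:290,380:550]
cv2.imwrite('pics/crop1.png',cv2.resize(np.hstack([cr,cr2]),(800,400),interpolation=cv2.INTER_CUBIC))
E
python3 meas.py
```

```text
small cap c=(464,133) size 23x25 ang 21.8 n=132 z=86
large cap c=(604,295) size 38x39 ang 76.1 n=321 z=90
sq cap c=(630,-166) size 31x31 ang 46.9 n=203 z=88
sq shoulder c=(630,-167) size 46x47 ang 2.7 n=263 z=61
stand sq c=(632,164) size 89x89 ang 87.2 n=1034 z=24
stand small c=(616,-311) size 90x89 ang 89.8 n=1461 z=24
stand large c=(447,-140) size 88x89 ang 8.6 n=1033 z=24
brush c=(409,-328) size 176x182 ang 88.4 n=520 z=9
rest c=(426,290) size 102x64 ang 13.1 n=345 z=39
glass c=(659,11) size 70x71 ang 40.2 n=336 z=94
ring c=(446,-6) size 79x79 ang 1.2 n=561 z=24
teal1 c=(514,191) size 29x31 ang 64.9 n=203 z=84
teal2 c=(537,83) size 27x30 ang 26.2 n=192 z=84
green c=(404,188) size 31x27 ang 1.5 n=205 z=84
brush ends [ 0.50210952 -0.2608307   0.00602725] [ 0.31882326 -0.31660507  0.00516145]
```

View pics/crop1.png

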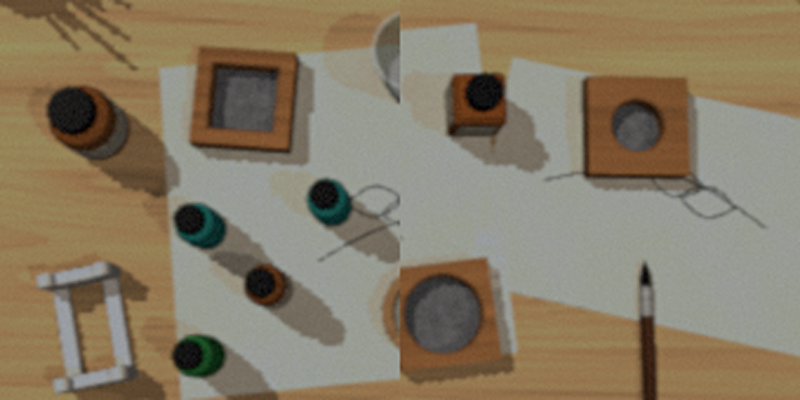

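The crop confirms the choice: the amber small bottle is at crop (265,285), the three turquoise/green ones are decoys, and all three wells and the rest match their descriptions. The measured sizes agree too. I'll move over the small bottle first, with the tool's y axis along world x.

```bash
python3 - <<'E'
from h import *
w=cloud(load('top1.png'))
s=w[225:325,470:503].reshape(-1,3); s=s[(s[:,2]>.005)&(s[:,2]<.03)]
print(len(s),s.min(0),s.max(0)); print(cv2.minAreaRect((s[:,:2]*1000).astype(np.float32)))
E
python3 -m creep '[[[-150,-139,0],0],[[-150,-139,0],0],[[-150,-139,0],0],[[-150,-139,0],0],[[-150,-139,0],0]]' 0.75
python3 -m creep '[[[-150,-139,0],0],[[-150,-139,0],0],[[-150,-139,0],0],[[-150,-139,0],0],[[-150,-139,0],0]]'
python3 -m creep '[[[-121,-112,0],0],[[-121,-112,0],0],[[-121,-112,0],0],[[-121,-112,0],0],[[-121,-112,0],0]]'
python3 -m creep '[[[0,0,0],0.6],[[0,0,0],0.6],[[0,0,0],0.6],[[0,0,0],0.6],[[0,0,0],0.6]]'
python3 -m creep '[[[0,0,0],0.6],[[0,0,0],0.6],[[0,0,0],0.6],[[0,0,0],0.6],[[0,0,0],0.6]]'
python3 -m creep '[[[0,0,0],0.142],[[0,0,0],0.142],[[0,0,0],0.142],[[0,0,0],0.142]]'
```

```text
496 [ 0.31882326 -0.35438278  0.00502418] [ 0.49713875 -0.28645878  0.01554212]
((407.5704345703125, -323.48236083984375), (61.93824768066406, 178.0232696533203), 85.90570068359375)
clock: 0.57
position: [0.2575, 0.437, 0.3037]
ee_rot: [0.115, 0.993, -0.0, -0.0]
ft_force: [1.0, -0.3, -0.4]
grip_width: 0.753
grasp_force: 0.0
clock: 0.98
position: [0.3718, 0.2674, 0.3039]
ee_rot: [0.115, 0.993, 0.0, 0.0]
ft_force: [1.0, 0.6, 0.4]
grip_width: 0.747
grasp_force: 0.0
clock: 1.4
position: [0.4665, 0.1259, 0.3042]
ee_rot: [0.119, 0.993, -0.001, 0.001]
ft_force: [-0.0, -0.9, 0.1]
grip_width: 0.75
grasp_force: 0.0
clock: 1.82
position: [0.4632, 0.1334, 0.3037]
ee_rot: [0.406, 0.914, -0.0, -0.0]
ft_force: [0.1, -0.5, 0.4]
grip_width: 0.752
grasp_force: 0.0
clock: 2.23
position: [0.4631, 0.1334, 0.3037]
ee_rot: [0.658, 0.753, -0.0, -0.0]
ft_force: [0.4, 0.3, -0.2]
grip_width: 0.75
grasp_force: 0.0
clock: 2.57
position: [0.4632, 0.1334, 0.3038]
ee_rot: [0.706, 0.708, -0.0, -0.0]
ft_force: [0.7, -0.2, -0.1]
grip_width: 0.752
grasp_force: 0.0
```

```bash

python3 -m creep '[[[0,1,140],0],[[0,1,140],0],[[0,1,140],0],[[0,1,140],0],[[0,1,140],0]]' 0.75 | head -3
python3 -m creep '[[[0,0,30],0],[[0,0,50],0],[[0,0,68],0],[[0,0,68],0],[[0,0,68],0]]' 
python3 -m creep '[[[0,0,0],0],[[0,0,0],0],[[0,0,0],0],[[0,0,0],0],[[0,0,0],0]]' 0 40
python3 -m creep '[[[0,0,0],0],[[0,0,0],0],[[0,0,0],0],[[0,0,0],0],[[0,0,0],0]]'
python3 -c "
from h import *
snap('wrist','w2.png')"
```

```text
clock: 2.98
position: [0.4622, 0.1326, 0.1602]
ee_rot: [0.706, 0.708, -0.003, -0.001]
clock: 3.4
position: [0.4648, 0.1336, 0.0968]
ee_rot: [0.707, 0.708, 0.0, 0.0]
ft_force: [0.2, 0.3, 0.7]
grip_width: 0.749
grasp_force: 0.0
clock: 3.82
position: [0.4652, 0.1338, 0.0976]
ee_rot: [0.707, 0.707, 0.001, 0.0]
ft_force: [-3.5, -1.2, 9.3]
grip_width: 0.406
grasp_force: 39.3
clock: 4.23
position: [0.4652, 0.1338, 0.0976]
ee_rot: [0.707, 0.707, 0.001, 0.0]
ft_force: [-2.2, -1.0, 8.0]
grip_width: 0.404
grasp_force: 39.3
```

View pics/w2.png

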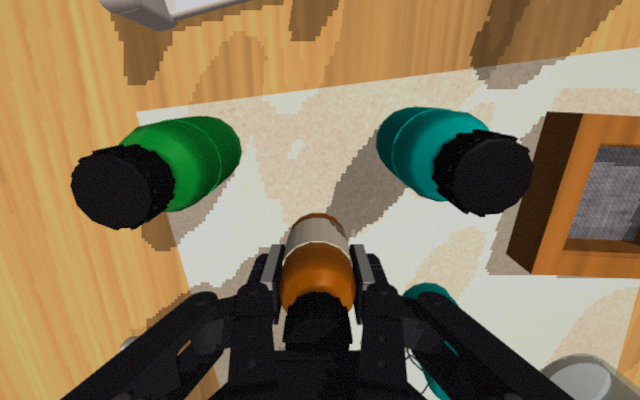

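The wrist view shows the amber bottle between the pads at (318,270), with the green and teal decoys clear to either side. Now lift and carry it to the small stand.

```bash

python3 -m creep '[[[0,0,-40],0],[[0,0,-80],0],[[0,0,-120],0],[[0,0,-145],0],[[0,0,-145],0]]' | head -6
python3 -m creep '[[[-30,10,0],0],[[-65,22,0],0],[[-102,35,0],0],[[-138,47,0],0],[[-148,50,0],0]]' |tail -2
python3 -m creep '[[[-148,50,0],0],[[-148,50,0],0],[[-148,50,0],0],[[-148,50,0],0],[[-148,50,0],0]]' |tail -2
python3 -m creep '[[[-35,12,0],0],[[-70,24,0],0],[[-105,35,0],0],[[-135,46,0],0],[[-148,50,0],0]]' |tail -2
python3 -m creep '[[[0,0,0],0],[[0,0,0],0],[[0,0,0],0]]'
python3 -c "
from h import *
snap('top','t3.png');w=cloud(load('t3.png'))
s=w[120:260,400:620].reshape(-1,3);s=s[(s[:,2]>.2)&(s[:,2]<.24)]
t=cv2.imread('pics/t3.png')
snap('wrist','w3.png')"
```

```text
clock: 4.7
position: [0.4666, 0.134, 0.2474]
ee_rot: [0.707, 0.707, 0.005, 0.001]
ft_force: [0.2, 0.5, -0.8]
grip_width: 0.409
grasp_force: 40.9
grip_width: 0.402
grasp_force: 40.8
grip_width: 0.405
grasp_force: 40.8
grip_width: 0.404
grasp_force: 40.8
clock: 6.2
position: [0.6144, -0.3095, 0.2406]
ee_rot: [0.707, 0.707, 0.0, -0.0]
ft_force: [-0.3, 0.3, -1.2]
grip_width: 0.406
grasp_force: 40.9
```

View pics/w3.png

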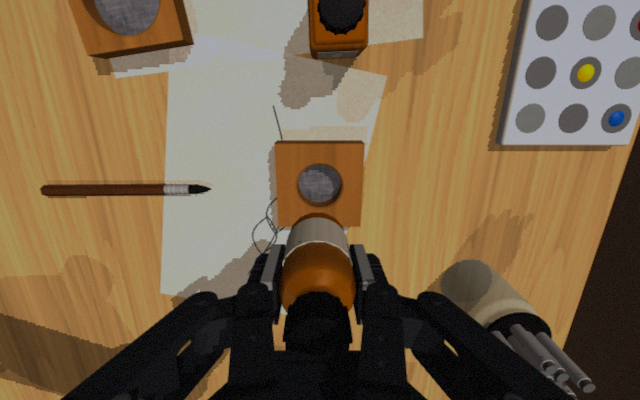

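The bottle is held upright at (318,280), and the small well sits ahead at (320,185). I'll check the stand and the brush from this view.

```bash
python3 - <<'E'
from h import *
w=cloud(load('w3.png'))
def f(v0,v1,u0,u1,z0,z1):
    s=w[v0:v1,u0:u1].reshape(-1,3); s=s[(s[:,2]>z0)&(s[:,2]<z1)]; print(len(s),cv2.minAreaRect((s[:,:2]*1000).astype(np.float32)),np.median(s[:,2]))
f(130,225,260,375,.018,.03)
f(175,203,300,340,-.0,.012)
f(178,200,35,215,.004,.02)
s=w[178:200,35:215].reshape(-1,3); s=s[(s[:,2]>.004)&(s[:,2]<.02)]
l=cv2.fitLine(s[:,:2].astype(np.float32),cv2.DIST_HUBER,0,.01,.01); print(l.ravel(),np.degrees(np.arctan2(l[1],l[0])),s.min(0),s.max(0))
s=w[250:310,285:350].reshape(-1,3);print('bottle',np.nanmin(s,0),np.nanmax(s,0))
E
```

```text
5212 ((616.7595825195312, -309.9283142089844), (88.36951446533203, 86.3307876586914), 0.05490102618932724) 0.023702006860590527
1010 ((617.0397338867188, -318.8791809082031), (42.62916946411133, 30.96535873413086), 0.21478992700576782) 0.0053927589012391745
1770 ((408.0496826171875, -319.6826477050781), (181.22434997558594, 13.272486686706543), 0.2844240963459015) 0.009809532788017994
[ 0.99996316  0.00858633  0.40402555 -0.3182775 ] [0.4919666] [ 0.31741228 -0.32660605  0.00402779] [ 0.49865716 -0.31288483  0.01272001]
bottle [ 0.59722157 -0.31591312  0.1715977 ] [ 0.6310426  -0.29186501  0.22613035]
```

```bash

python3 -m creep '[[[0,2,30],0],[[0,2,65],0],[[0,2,95],0],[[0,2,115],0],[[0,2,115],0]]' | sed -n 2,4p
python3 -m creep '[[[0,0,4],0],[[0,0,8],0],[[0,0,12],0],[[0,0,13],0],[[0,0,13],0]]'
python3 -m creep '[[[0,0,2],0],[[0,0,4],0],[[0,0,6],0],[[0,0,8],0],[[0,0,8],0]]'
```

```text
position: [0.6147, -0.3078, 0.1211]
ee_rot: [0.707, 0.708, -0.001, -0.003]
ft_force: [-1.4, 0.8, -1.6]
clock: 7.13
position: [0.6166, -0.3106, 0.1135]
ee_rot: [0.707, 0.707, 0.0, 0.0]
ft_force: [-0.3, 0.2, -0.7]
grip_width: 0.407
grasp_force: 40.8
clock: 7.55
position: [0.6161, -0.3105, 0.1043]
ee_rot: [0.707, 0.707, -0.0, -0.0]
ft_force: [-0.7, -0.6, -1.9]
grip_width: 0.407
grasp_force: 40.8
```

```bash

python3 -m creep '[[[0,0,0.5],0],[[0,0,1],0],[[0,0,1.5],0],[[0,0,2],0],[[0,0,2],0]]' | sed -n '2p;4p'
python3 -m creep '[[[0,0,0],0],[[0,0,0],0],[[0,0,0],0],[[0,0,0],0],[[0,0,0],0]]' 0.75
python3 -m creep '[[[0,0,-30],0],[[0,0,-70],0],[[0,0,-110],0],[[0,0,-135],0],[[0,0,-135],0]]' | sed -n '1,2p'
python3 -m creep '[[[0,0,0],0],[[0,0,0],0]]' | sed -n '1,2p'
python3 - <<'E'
from h import *
snap('top','t4.png'); w=cloud(load('t4.png'))
def f(u,v,r,z0,z1):
    s=w[v-r:v+r,u-r:u+r].reshape(-1,3); s=s[(s[:,2]>z0)&(s[:,2]<z1)]; print(len(s),cv2.minAreaRect((s[:,:2]*1000).astype(np.float32)) if len(s)>3 else 0,np.median(s[:,2]))
f(481,165,25,.075,.11)
f(413,163,22,.08,.1); f(413,163,22,.055,.066)
E
```

```text
position: [0.6163, -0.3106, 0.1029]
ft_force: [-0.4, 0.1, -0.6]
clock: 8.38
position: [0.6163, -0.3106, 0.1029]
ee_rot: [0.707, 0.707, 0.0, 0.0]
ft_force: [0.3, -0.5, -0.6]
grip_width: 0.755
grasp_force: 0.0
clock: 8.8
position: [0.6179, -0.3121, 0.2448]
clock: 8.97
position: [0.6161, -0.3103, 0.2371]
134 ((616.5318603515625, -309.35943603515625), (20.648521423339844, 24.12053680419922), 58.74596405029297) 0.08999753801705038
204 ((629.8987426757812, -165.81552124023438), (30.552513122558594, 30.004182815551758), 46.58650588989258) 0.08778761167621095
223 ((628.982421875, -166.60264587402344), (45.7130012512207, 44.84602355957031), 0.42708489298820496) 0.062426479364085866
```

The cap top is at 90 mm and centred, so the small bottle is seated. Next is the square bottle.

```bash

python3 -m creep '[[[40,4,0],0],[[65,10,0],0],[[65,10,0],0],[[65,10,0],0],[[65,10,0],0]]' 0.9| sed -n '2p'
python3 - <<'E'
from h import *
snap('wrist','w5.png'); w=cloud(load('w5.png')); print(manip.get_obs()['position'])
m=np.nan_to_num((w[...,0]>.585)&(w[...,0]<.675)&(w[...,1]>-.21)&(w[...,1]<-.12),nan=0)
for z0,z1 in((.082,.095),(.045,.063),(.01,.05)):
    s=w[m&(w[...,2]>z0)&(w[...,2]<z1)]; print(len(s),cv2.minAreaRect((s[:,:2]*1000).astype(np.float32)))
# front face line: lowest-y edge
s=w[m&(w[...,2]>.015)&(w[...,2]<.05)]; s=s[s[:,1]<np.median(s[:,1])+.01]
l=cv2.fitLine(s[:,:2].astype(np.float32),cv2.DIST_HUBER,0,.01,.01).ravel(); print(l,np.degrees(np.arctan(l[1]/l[0])))
E
```

```text
position: [0.6258, -0.2458, 0.2368]
[ 0.62565466 -0.24657625  0.23709881]
1521 ((630.3857421875, -166.81556701660156), (31.81615447998047, 31.041166305541992), 80.42996978759766)
745 ((630.4639282226562, -166.5380096435547), (45.80628204345703, 46.03966522216797), 2.3712961673736572)
0 ((0.0, 0.0), (0.0, 0.0), 0.0)
  return _methods._mean(a, axis=axis, dtype=dtype,
  ret = ret.dtype.type(ret / rcount)
Traceback (most recent call last):
cv2.error: OpenCV(4.12.0) /io/opencv/modules/imgproc/src/linefit.cpp:50: error: (-215:Assertion failed) count > 0 in function 'fitLine2D_wods'
```

View pics/w5.png

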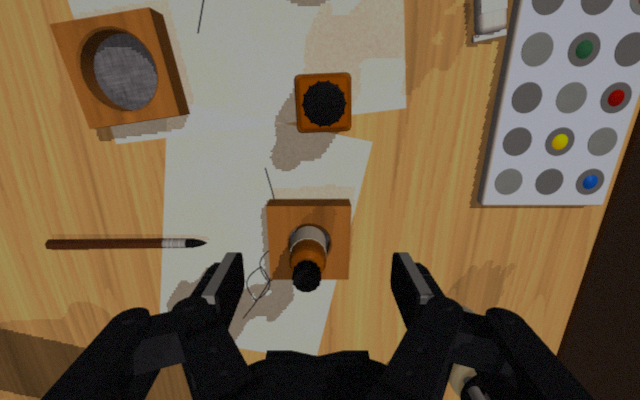

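The picture shows the small bottle standing in its stand at (310,255) and the square bottle at (323,102), turned by about 2.4°.

```bash

python3 -m creep '[[[40,2,0],-0.042],[[80,5,0],-0.042],[[80,5,0],-0.042],[[80,5,0],-0.042],[[80,5,0],-0.042]]'| sed -n '2,3p'
python3 -m creep '[[[0,0,30],0],[[0,0,70],0],[[0,0,105],0],[[0,0,130],0],[[0,0,139],0]]' | sed -n '2p'
python3 -m creep '[[[0,0,0],0],[[0,0,0],0],[[0,0,0],0]]' | sed -n '2,4p'
python3 -m creep '[[[0,0,0],0],[[0,0,0],0],[[0,0,0],0],[[0,0,0],0],[[0,0,0],0]]' 0 45
python3 -m creep '[[[0,0,0],0],[[0,0,0],0],[[0,0,0],0]]' 
python3 -m creep '[[[0,0,-40],0],[[0,0,-80],0],[[0,0,-120],0],[[0,0,-145],0],[[0,0,-145],0]]'
```

```text
position: [0.631, -0.1668, 0.2377]
ee_rot: [0.692, 0.721, -0.0, 0.0]
position: [0.6287, -0.1674, 0.0946]
position: [0.6323, -0.1668, 0.1011]
ee_rot: [0.692, 0.721, 0.001, 0.001]
ft_force: [-0.1, -0.1, 0.6]
clock: 10.98
position: [0.6319, -0.1658, 0.1003]
ee_rot: [0.692, 0.722, 0.001, 0.001]
ft_force: [-1.2, -0.3, 6.8]
grip_width: 0.529
grasp_force: 47.9
clock: 11.23
position: [0.6319, -0.1658, 0.1003]
ee_rot: [0.692, 0.722, 0.001, 0.001]
ft_force: [-1.8, 0.2, 6.8]
grip_width: 0.529
grasp_force: 47.9
clock: 11.65
position: [0.6332, -0.1666, 0.2506]
ee_rot: [0.692, 0.722, 0.003, 0.004]
ft_force: [0.6, -0.5, -1.7]
grip_width: 0.531
grasp_force: 47.9
```

```bash

python3 -m creep '[[[0,0,0],0.05],[[0,0,0],0.091],[[0,0,0],0.091]]'| sed -n '2,3p'
python3 -m creep '[[[30,-1,0],0],[[65,-3,0],0],[[102,-5,0],0],[[140,-7,0],0],[[160,-8,0],0]]' |sed -n 2p
python3 -m creep '[[[30,-1,0],0],[[60,-3,0],0],[[80,-4,0],0],[[80,-4,0],0],[[80,-4,0],0]]' |sed -n 2,4p
python3 - <<'E'
from h import *
snap('wrist','w6.png'); w=cloud(load('w6.png')); print(manip.get_obs()['position'])
m=np.nan_to_num((w[...,0]>.57)&(w[...,0]<.7)&(w[...,1]>.1)&(w[...,1]<.23),nan=0)
for z0,z1 in((.018,.03),(0.002,.011)):
    s=w[m&(w[...,2]>z0)&(w[...,2]<z1)]; print(len(s),cv2.minAreaRect((s[:,:2]*1000).astype(np.float32)))
s=w[m&(w[...,2]>.018)&(w[...,2]<.03)]
for side in(0,1):
  for sg in(-1,1):
    pass
E
```

```text
position: [0.631, -0.1653, 0.2432]
ee_rot: [0.725, 0.689, -0.0, -0.0]
position: [0.6308, 0.0005, 0.243]
position: [0.6307, 0.0764, 0.2431]
ee_rot: [0.723, 0.691, -0.0, -0.0]
ft_force: [-0.1, -0.8, -1.8]
[0.63084229 0.074527   0.24336119]
5549 ((633.197509765625, 163.92340087890625), (88.0762939453125, 88.61317443847656), 86.73371887207031)
3886 ((634.8753662109375, 165.2476806640625), (128.09149169921875, 126.4051742553711), 88.13493347167969)
```

View pics/w6.png

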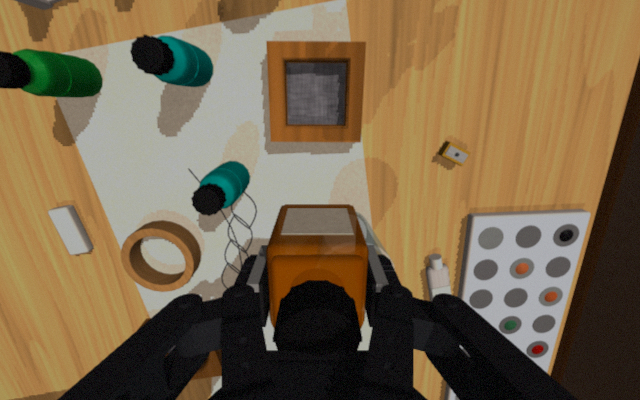

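The square bottle is held square in the gripper, and the square well ahead at (316,92) is parallel to it.

```bash

python3 -m creep '[[[35,-1,0],0],[[70,-2,0],0],[[89,-2,0],0],[[89,-2,0],0],[[89,-2,0],0]]'| sed -n '2,3p'
python3 -m creep '[[[0,0,30],0],[[0,0,65],0],[[0,0,95],0],[[0,0,112],0],[[0,0,112],0]]' | sed -n 2,4p
python3 -m creep '[[[0,0,0],0],[[0,0,0],0]]' | sed -n 2,4p
```

```text
position: [0.6334, 0.1635, 0.2434]
ee_rot: [0.724, 0.69, -0.0, 0.0]
position: [0.6316, 0.1604, 0.1276]
ee_rot: [0.725, 0.689, -0.003, -0.001]
ft_force: [-0.9, -0.6, -2.2]
position: [0.6345, 0.1623, 0.1337]
ee_rot: [0.725, 0.689, 0.001, 0.001]
ft_force: [0.7, -0.5, -1.5]
```

```bash

python3 -m creep '[[[1.5,-1.5,0],0],[[1.5,-1.5,6],0],[[1.5,-1.5,13],0],[[1.5,-1.5,20],0],[[1.5,-1.5,20],0]]'| sed -n '2,4p'
python3 -m creep '[[[0,0,2],0],[[0,0,4],0],[[0,0,6],0],[[0,0,7],0],[[0,0,7],0]]' | sed -n 2,4p
python3 -m creep '[[[0,0,0.5],0],[[0,0,1],0],[[0,0,1],0]]' | sed -n 2,4p
```

```text
position: [0.6311, 0.1652, 0.11]
ee_rot: [0.724, 0.69, -0.001, -0.001]
ft_force: [0.1, -0.1, -2.5]
position: [0.6321, 0.1653, 0.1053]
ee_rot: [0.724, 0.69, 0.0, -0.0]
ft_force: [-1.9, -0.1, 1.6]
position: [0.6322, 0.1652, 0.1053]
ee_rot: [0.724, 0.69, 0.0, -0.0]
ft_force: [-6.4, -1.1, 12.0]
```

```bash

python3 -m creep '[[[0,0,0],0],[[0,0,0],0],[[0,0,0],0],[[0,0,0],0],[[0,0,0],0]]' 0.75 | sed -n 2,6p
python3 -m creep '[[[0,0,-30],0],[[0,0,-70],0],[[0,0,-110],0],[[0,0,-135],0],[[0,0,-135],0]]' | sed -n '1,2p'
python3 -m creep '[[[0,0,0],-0.047],[[0,0,0],-0.047]]' 1| sed -n '1,3p'
python3 - <<'E'
from h import *
snap('top','t7.png'); w=cloud(load('t7.png'))
m=np.nan_to_num((w[...,0]>.57)&(w[...,0]<.7)&(w[...,1]>.1)&(w[...,1]<.23),nan=0)
for z0,z1 in((.085,.1),(.058,.073)):
    s=w[m&(w[...,2]>z0)&(w[...,2]<z1)]; print(len(s),cv2.minAreaRect((s[:,:2]*1000).astype(np.float32)) if len(s)>3 else 0,np.median(s[:,2]))
E
python3 -m creep '[[[40,-8,0],0],[[50,-12,0],0],[[50,-12,0],0],[[50,-12,0],0],[[50,-12,0],0]]' | sed -n '1,3p'
python3 - <<'E'
from h import *
snap('wrist','w7.png'); w=cloud(load('w7.png')); print(manip.get_obs()['position'])
m=np.nan_to_num((w[...,0]>.55)&(w[...,0]<.66)&(w[...,1]>.24)&(w[...,1]<.36),nan=0)
for z0,z1 in((.085,.095),(.03,.08)):
    s=w[m&(w[...,2]>z0)&(w[...,2]<z1)]; print(len(s),cv2.minAreaRect((s[:,:2]*1000).astype(np.float32)) if len(s)>3 else 0)
E
```

```text
position: [0.632, 0.1653, 0.1038]
ee_rot: [0.724, 0.69, 0.0, 0.0]
ft_force: [-0.2, -0.3, -0.6]
grip_width: 0.751
grasp_force: 0.0
clock: 15.7
position: [0.6343, 0.1653, 0.2455]
clock: 15.87
position: [0.632, 0.1654, 0.2389]
ee_rot: [0.707, 0.707, 0.0, -0.0]
195 ((630.9154663085938, 162.71926879882812), (28.40749168395996, 30.5087833404541), 81.13550567626953) 0.09295854790042264
227 ((631.2965087890625, 162.6876983642578), (43.11272430419922, 45.17793655395508), 86.63407897949219) 0.06814298871349495
clock: 16.33
position: [0.6201, 0.2146, 0.2384]
ee_rot: [0.708, 0.706, -0.0, 0.0]
[0.62032051 0.21416252 0.23855946]
2462 ((604.87255859375, 296.4898681640625), (39.037872314453125, 39.97861862182617), 43.65055847167969)
1414 ((605.30908203125, 296.27996826171875), (55.38616943359375, 54.48685073852539), 85.60751342773438)
```

View pics/w7.png

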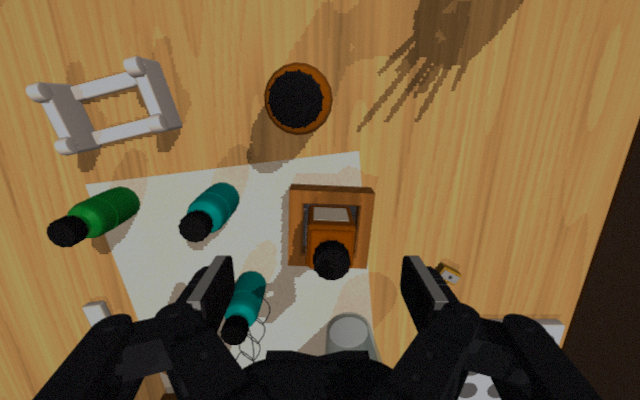

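The square bottle is seated (cap top 93 mm, square to its well at (330,230)). The large bottle is ahead at (298,98).

```bash

python3 -m creep '[[[40,-8,0],0],[[82,-15.5,0],0],[[82,-15.5,0],0],[[82,-15.5,0],0],[[82,-15.5,0],0]]'| sed -n '2,3p'
python3 -m creep '[[[0,0,30],0],[[0,0,65],0],[[0,0,95],0],[[0,0,115],0],[[0,0,122],0]]' | sed -n '2p'
python3 -m creep '[[[0,0,4],0],[[0,0,8],0],[[0,0,12],0],[[0,0,14],0],[[0,0,14],0]]' | sed -n '2,4p'
python3 -m creep '[[[0,0,0],0],[[0,0,0],0]]' | sed -n '2,4p'
```

```text
position: [0.6051, 0.2965, 0.2387]
ee_rot: [0.708, 0.706, -0.0, 0.0]
position: [0.604, 0.2945, 0.1134]
position: [0.6051, 0.2974, 0.1034]
ee_rot: [0.708, 0.706, 0.0, 0.0]
ft_force: [-0.3, 0.1, -0.2]
position: [0.605, 0.2975, 0.1035]
ee_rot: [0.708, 0.706, 0.0, 0.0]
ft_force: [0.1, 0.2, 0.5]
```

```bash

python3 -m creep '[[[-1,0,2],0],[[-1,0,4],0],[[-1,0,5],0],[[-1,0,5],0]]' | sed -n '2,4p'
python3 -m creep '[[[0,0,0],0],[[0,0,0],0],[[0,0,0],0],[[0,0,0],0],[[0,0,0],0]]' 0 50| sed -n '2,6p'
python3 -m creep '[[[0,0,0],0],[[0,0,0],0],[[0,0,0],0]]' | sed -n '2,6p'
python3 -m creep '[[[0,0,-40],0],[[0,0,-80],0],[[0,0,-120],0],[[0,0,-145],0],[[0,0,-145],0]]'| sed -n '2,6p'
```

```text
position: [0.6046, 0.2963, 0.0975]
ee_rot: [0.708, 0.706, -0.0, -0.0]
ft_force: [0.4, -0.0, -0.3]
position: [0.605, 0.2964, 0.0983]
ee_rot: [0.708, 0.706, 0.0, 0.0]
ft_force: [-0.1, -0.3, 1.9]
grip_width: 0.642
grasp_force: 53.7
position: [0.605, 0.2964, 0.0982]
ee_rot: [0.708, 0.706, 0.0, 0.0]
ft_force: [0.6, -0.2, 4.5]
grip_width: 0.639
grasp_force: 53.7
position: [0.6066, 0.2967, 0.2492]
ee_rot: [0.708, 0.706, 0.004, 0.001]
ft_force: [-0.6, -0.5, -1.3]
grip_width: 0.64
grasp_force: 54.5
```

```bash

python3 -m creep '[[[-30,-11,0],0],[[-65,-24,0],0],[[-102,-37,0],0],[[-138,-50,0],0],[[-145,-53,0],0]]' |tail -2
python3 -m creep '[[[-145,-53,0],0],[[-145,-53,0],0],[[-145,-53,0],0],[[-145,-53,0],0],[[-145,-53,0],0]]' |tail -2
python3 -m creep '[[[-35,-13,0],0],[[-70,-26,0],0],[[-105,-38,0],0],[[-135,-49,0],0],[[-145,-53,0],0]]' |tail -2
python3 -m creep '[[[0,0,0],0],[[0,0,0],0],[[0,0,0],0]]'
python3 - <<'E'
from h import *
for f in('w5.png','top1.png'):
    w=cloud(load(f)); m=np.nan_to_num((w[...,0]>.38)&(w[...,0]<.515)&(w[...,1]>-.21)&(w[...,1]<-.07)&(w[...,2]>.018)&(w[...,2]<.03),nan=0).astype(bool)
    m[:,420:]=0 if f[0]=='w' else m[:,420:]
    print(cv2.minAreaRect((w[m][:,:2]*1000).astype(np.float32)))
E
```

```text
grip_width: 0.634
grasp_force: 54.4
grip_width: 0.638
grasp_force: 54.4
grip_width: 0.64
grasp_force: 54.4
clock: 20.72
position: [0.4452, -0.137, 0.2425]
ee_rot: [0.707, 0.707, -0.0, -0.0]
ft_force: [-1.0, 0.5, -2.6]
grip_width: 0.641
grasp_force: 54.4
((447.7357177734375, -139.46615600585938), (90.0418701171875, 88.52529907226562), 8.139416694641113)
((447.4250183105469, -140.08828735351562), (88.01192474365234, 88.69962310791016), 8.56884479522705)
```

```bash

python3 -m creep '[[[-3,2,30],0],[[-3,2,65],0],[[-3,2,95],0],[[-3,2,110],0],[[-3,2,110],0]]' | sed -n 2,4p
python3 -m creep '[[[0,0,0],0],[[0,0,0],0]]' | sed -n 2,4p
```

```text
position: [0.4454, -0.1396, 0.1295]
ee_rot: [0.707, 0.707, -0.002, -0.002]
ft_force: [-0.8, -0.6, -1.7]
position: [0.4478, -0.1409, 0.1338]
ee_rot: [0.707, 0.707, 0.0, 0.0]
ft_force: [0.0, -0.0, -1.3]
```

```bash

python3 -m creep '[[[1,0,6],0],[[1,0,13],0],[[1,0,20],0],[[1,0,22],0],[[1,0,22],0]]'| sed -n '2,4p'
python3 -m creep '[[[0,0,2],0],[[0,0,4],0],[[0,0,6],0],[[0,0,7],0],[[0,0,7],0]]' | sed -n 2,4p
python3 -m creep '[[[0,0,0.5],0],[[0,0,1],0],[[0,0,1],0]]' | sed -n 2,4p
```

```text
position: [0.4465, -0.1403, 0.1102]
ee_rot: [0.708, 0.706, -0.0, -0.0]
ft_force: [0.2, 0.0, -1.4]
position: [0.4468, -0.1403, 0.1037]
ee_rot: [0.708, 0.706, -0.0, -0.0]
ft_force: [0.1, 0.3, -2.0]
position: [0.447, -0.1404, 0.1031]
ee_rot: [0.708, 0.706, 0.0, -0.0]
ft_force: [-1.3, -0.1, 4.4]
```

```bash

python3 -m creep '[[[0,0,0],0],[[0,0,0],0],[[0,0,0],0],[[0,0,0],0],[[0,0,0],0]]' 0.95 | sed -n 2,6p
python3 -m creep '[[[0,0,-30],0],[[0,0,-70],0],[[0,0,-110],0],[[0,0,-135],0],[[0,0,-135],0]]' | sed -n '1,2p'
python3 -m creep '[[[-40,-9,0],0],[[-80,-18,0],0],[[-120,-27,0],0],[[-160,-35,0],0],[[-179,-39,0],0]]' | sed -n '1,2p'
python3 -m creep '[[[0,0,0],0.6],[[0,0,0],0.6],[[0,0,0],0.6],[[0,0,0],0.6],[[0,0,0],0.6]]' 0.5 | sed -n '1,3p'
python3 -m creep '[[[0,0,0],0.6],[[0,0,0],0.6],[[0,0,0],0.6],[[0,0,0],0.6],[[0,0,0],0.6]]' | sed -n '1,3p'
python3 -m creep '[[[0,0,0],0.36],[[0,0,0],0.36],[[0,0,0],0.36],[[0,0,0],0.36],[[0,0,0],0.36]]' | sed -n '1,3p'
python3 - <<'E'
from h import *
snap('top','t8.png'); w=cloud(load('t8.png'))
m=np.nan_to_num((w[...,0]>.4)&(w[...,0]<.5)&(w[...,1]>-.2)&(w[...,1]<-.09),nan=0)
s=w[m&(w[...,2]>.085)&(w[...,2]<.11)]; print(len(s),cv2.minAreaRect((s[:,:2]*1000).astype(np.float32)) if len(s)>3 else 0,np.median(s[:,2]))
o=manip.get_obs();print(o['position'],R.from_quat(o['ee_rot']).as_matrix()[:2,1],o['joint_pos'])
snap('wrist','w8.png')
E
```

```text
position: [0.447, -0.1403, 0.1029]
ee_rot: [0.708, 0.706, 0.0, 0.0]
ft_force: [-0.9, -0.9, -0.5]
grip_width: 0.947
grasp_force: 0.0
clock: 23.22
position: [0.449, -0.1411, 0.2428]
clock: 23.63
position: [0.4055, -0.3236, 0.238]
clock: 24.05
position: [0.4074, -0.3193, 0.2375]
ee_rot: [0.887, 0.463, -0.0, -0.0]
clock: 24.47
position: [0.4075, -0.3191, 0.2375]
ee_rot: [0.984, 0.18, -0.0, -0.0]
clock: 24.88
position: [0.4075, -0.3192, 0.2376]
ee_rot: [1.0, 0.006, -0.0, 0.0]
342 ((446.7645568847656, -140.01556396484375), (38.41600799560547, 38.05302047729492), 47.793731689453125) 0.09456901592159411
[ 0.40750139 -0.31923544  0.23768838] [ 0.01279344 -0.99991816] [-0.51289017  0.3385707   1.29543951  1.87494049 -0.35083367  1.19343109
 -0.65702111]
```

View pics/w8.png

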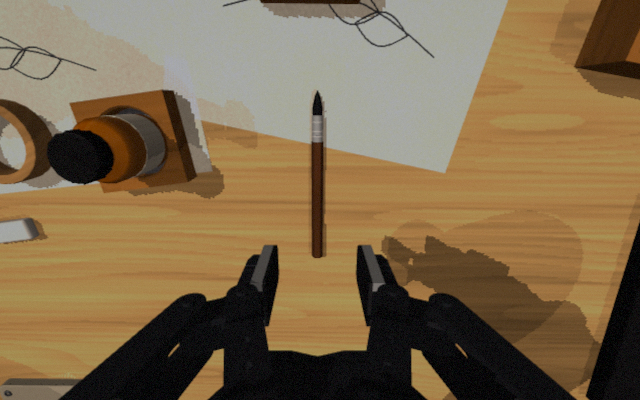

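The large bottle is seated (cap top 95 mm, centred). The brush lies between the open fingers' lines at column 318, rows 90–257.

```bash

python3 -m creep '[[[0,0,30],0],[[0,0,65],0],[[0,0,100],0],[[0,0,130],0],[[0,0,145],0]]' 0.4| sed -n '2p'
python3 -m creep '[[[0,0,3],0],[[0,0,6],0],[[0,0,8],0],[[0,0,8],0],[[0,0,8],0]]' | sed -n '2,4p'
python3 -c "
from h import *
print(manip.get_obs()['joint_pos'])"
```

```text
position: [0.4062, -0.3183, 0.0895]
position: [0.4081, -0.3195, 0.0858]
ee_rot: [1.0, 0.005, 0.001, 0.0]
ft_force: [-0.1, 0.2, -0.4]
[-0.26464266  0.55202963  1.02197569  1.99636101 -0.59535615  0.92529888
 -0.49177856]
```

```bash

python3 -m creep '[[[0,0,3],0],[[0,0,6],0],[[0,0,8],0],[[0,0,8],0],[[0,0,8],0]]' | sed -n '2,4p'
python3 -m creep '[[[0,0,0],0],[[0,0,0],0],[[0,0,0],0],[[0,0,0],0],[[0,0,0],0]]' 0 40| sed -n '2,6p'
python3 -m creep '[[[0,0,0],0],[[0,0,0],0]]' | sed -n '2,6p'
```

```text
position: [0.4075, -0.3192, 0.0768]
ee_rot: [1.0, 0.004, -0.0, -0.0]
ft_force: [0.6, 0.5, 0.1]
position: [0.4076, -0.3194, 0.0771]
ee_rot: [1.0, 0.004, 0.0, -0.0]
ft_force: [-0.8, 0.5, 4.6]
grip_width: 0.125
grasp_force: 39.3
position: [0.4076, -0.3194, 0.077]
ee_rot: [1.0, 0.004, 0.0, -0.0]
ft_force: [-1.2, 0.9, 5.4]
grip_width: 0.117
grasp_force: 39.3
```

```bash

python3 -m creep '[[[0,0,-30],0],[[0,0,-70],0],[[0,0,-110],0],[[0,0,-145],0],[[0,0,-150],0]]' | sed -n '2,6p'
python3 -m creep '[[[12,-30,0],0],[[26,-65,0],0],[[40,-100,0],0],[[54,-135,0],0],[[60,-152,0],0]]' | sed -n '1,3p'
python3 -m creep '[[[20,-152,0],0],[[20,-152,0],0],[[20,-152,0],0],[[20,-152,0],0],[[20,-152,0],0]]' | sed -n '1,6p'
python3 -c "
from h import *
print(manip.get_obs()['joint_pos'],manip.get_obs()['position'])"
```

```text
position: [0.4087, -0.321, 0.2317]
ee_rot: [1.0, 0.004, 0.003, 0.001]
ft_force: [-0.0, 0.0, -0.1]
grip_width: 0.117
grasp_force: 39.4
clock: 27.65
position: [0.4678, -0.1619, 0.2264]
ee_rot: [1.0, 0.007, 0.0, -0.001]
clock: 28.07
position: [0.4853, -0.0076, 0.2265]
ee_rot: [1.0, 0.009, -0.0, -0.001]
ft_force: [-0.8, 0.4, -0.5]
grip_width: 0.12
grasp_force: 39.4
[-1.23523234  0.16336168  1.26955976  1.9649303  -0.17392247  1.13390321
 -1.44804724] [ 0.48532392 -0.00755141  0.22645968]
```

```bash

python3 -m creep '[[[-6,-30,0],0],[[-13,-65,0],0],[[-20,-100,0],0],[[-26,-130,0],0],[[-30,-152,0],0]]' | sed -n '1,3p'
python3 -m creep '[[[-6,-30,0],0],[[-13,-65,0],0],[[-20,-100,0],0],[[-26,-135,0],0],[[-27,-140,0],0]]' | sed -n '1,3p'
python3 -m creep '[[[0,0,0],-0.12],[[0,0,0],-0.22],[[0,0,0],-0.22],[[0,0,0],-0.22]]' | sed -n '1,6p'
python3 - <<'E'
from h import *
o=manip.get_obs(); print(o['joint_pos'],o['position'],R.from_quat(o['ee_rot']).as_matrix()[:2,:2])
snap('wrist','w9.png'); snap('top','t9.png')
w=cloud(load('w9.png'))
for w in(cloud(load('w9.png')),cloud(load('t9.png')),cloud(load('top1.png'))):
  m=np.nan_to_num((w[...,0]>.35)&(w[...,0]<.5)&(w[...,1]>.23)&(w[...,1]<.345)&(w[...,2]>.03)&(w[...,2]<.05),nan=0)
  if m.sum()>5: print(m.sum(),cv2.minAreaRect((w[m][:,:2]*1000).astype(np.float32)))
E
```

```text
clock: 28.48
position: [0.4524, 0.1401, 0.2267]
ee_rot: [1.0, 0.006, -0.0, -0.001]
clock: 28.9
position: [0.4229, 0.2833, 0.2263]
ee_rot: [1.0, 0.008, -0.0, -0.0]
clock: 29.23
position: [0.4253, 0.2766, 0.2267]
ee_rot: [0.994, 0.112, -0.0, -0.0]
ft_force: [0.9, -1.2, -0.2]
grip_width: 0.118
grasp_force: 39.4
[-1.61662957  0.20325554  1.06465624  1.90910431 -0.19575789  1.14048822
 -1.82370176] [0.42531869 0.27655669 0.22667458] [[ 0.974713    0.22346023]
 [ 0.22346026 -0.97471304]]
1294 ((427.28582763671875, 289.7017822265625), (101.96356964111328, 63.51416015625), 12.804221153259277)
306 ((427.351806640625, 288.44757080078125), (102.18677520751953, 63.1697998046875), 12.378352165222168)
406 ((426.75469970703125, 289.53851318359375), (102.02346801757812, 64.7302017211914), 12.837138175964355)
```

View pics/w9.png

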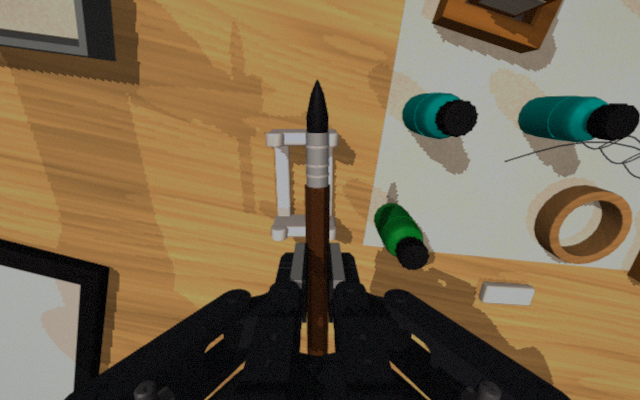

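The brush is held level and parallel to the rest, with the rest at about (305,185), slightly to its left.

```bash

python3 -m creep '[[[4.5,-12,0],0],[[4.5,-12,25],0],[[4.5,-12,55],0],[[4.5,-12,80],0],[[4.5,-12,92],0]]' | sed -n '1,2p'
python3 -m creep '[[[0,0,4],0],[[0,0,8],0],[[0,0,12],0],[[0,0,14],0],[[0,0,14],0]]' | sed -n '2,4p'
python3 -m creep '[[[0,0,0],0],[[0,0,0],0]]' | sed -n '2,6p'
```

```text
clock: 29.75
position: [0.4259, 0.2888, 0.1322]
position: [0.4272, 0.2899, 0.1214]
ee_rot: [0.993, 0.114, 0.0, -0.0]
ft_force: [-0.4, -0.2, -1.0]
position: [0.4272, 0.2898, 0.1214]
ee_rot: [0.993, 0.114, 0.0, -0.0]
ft_force: [-0.2, -0.1, -0.8]
grip_width: 0.12
grasp_force: 39.4
```

```bash

python3 -m creep '[[[0,0,2],0],[[0,0,4],0],[[0,0,6],0],[[0,0,8],0],[[0,0,8],0]]' | sed -n '2,4p'
python3 -m creep '[[[0,0,0.5],0],[[0,0,0.5],0]]' | sed -n '2,6p'
```

```text
position: [0.427, 0.2896, 0.113]
ee_rot: [0.993, 0.114, -0.0, -0.0]
ft_force: [-1.1, -1.3, 5.3]
position: [0.427, 0.2896, 0.1129]
ee_rot: [0.993, 0.114, -0.0, -0.0]
ft_force: [-4.5, -1.0, 12.5]
grip_width: 0.119
grasp_force: 40.7
```

Contact came at the expected height, so I'll release slowly, retreat and check.

```bash

python3 -m creep '[[[0,0,0],0],[[0,0,0],0],[[0,0,0],0],[[0,0,0],0],[[0,0,0],0]]' 0.35 | sed -n '2,6p'
python3 -m creep '[[[0,0,-5],0],[[0,0,-20],0],[[0,0,-50],0],[[0,0,-90],0],[[0,0,-110],0]]' | sed -n '2p'
python3 -m creep '[[[-15,-40,0],0],[[-30,-80,0],0],[[-40,-110,0],0],[[-40,-110,0],0],[[-40,-110,0],0]]' | sed -n '2p'
python3 - <<'E'
from h import *
snap('top','t10.png'); w=cloud(load('t10.png'))
d=np.radians(12.8); x=(w[...,0]-.427)*np.cos(d)+(w[...,1]-.2894)*np.sin(d); y=-(w[...,0]-.427)*np.sin(d)+(w[...,1]-.2894)*np.cos(d)
m=np.nan_to_num((abs(x)<.13)&(abs(y)<.014)&(w[...,2]>.039)&(w[...,2]<.08),nan=0).astype(bool)
print(m.sum(),x[m].min(),x[m].max(),np.median(y[m]),np.median(w[m][:,2]))
t=cv2.imread('pics/t10.png'); cv2.imwrite('pics/t10c.png',cv2.resize(t[100:320,140:540],(800,440)))
E
```

```text
position: [0.4269, 0.2896, 0.1123]
ee_rot: [0.993, 0.114, -0.0, 0.0]
ft_force: [0.3, -0.0, -0.2]
grip_width: 0.35
grasp_force: 0.0
position: [0.4282, 0.2894, 0.2259]
position: [0.3617, 0.3893, 0.2225]
543 -0.08980392002484774 0.08891942753856863 -0.0021760059523364753 0.04625107538366159
```

View pics/t10c.png

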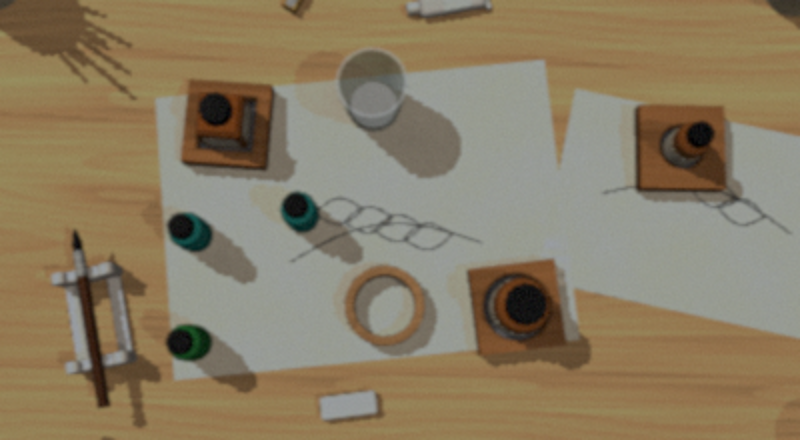

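The brush lies in both notches at crop (90,320), centred to 1 mm along and 2 mm across. All three bottles stand in their wells at (215,125), (690,140) and (522,305), and the glass is untouched at (372,90). I'll let everything settle and hand in.

```bash

python3 -m creep '[[[0,0,0],0],[[0,0,0],0],[[0,0,0],0],[[0,0,0],0],[[0,0,0],0]]' | sed -n '1,2p'
python3 -c "
from workcell import manip
print(manip.hand_in())"
```

```text
clock: 32.63
position: [0.3634, 0.3872, 0.2225]
the job is handed in; nothing more can be done
None
```

The job is handed in at about 33 s of the 122 s, though no verdict came back: on my last measurements all three bottles are seated upright in their matching stands, the brush lies centred in both notches of the rest, and the water glass stands where it was.

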